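# Clamp a small paint tin in the bench mixer

### The job

Get the smaller of the two paint tins ready for mixing: stand it upright on the deck of the bench mixer, between the clamp jaw and the V block, then slide the jaw forward so that it pushes the tin home into the V, centred and touching both faces under the hold-down lip, and leave the jaw clamping it firmly. Press with feeling, so that the tin is not dented, and leave the other things on the bench as they stand.

Things in the scene. Friction and masses are not known exactly. Their poses are not given: they have to be found in the camera images.
- mixer: Bench mixer for small tins: grey housing, aluminium deck, fixed to the bench. Origin: centre of its underside, on the bench; its x runs along the deck from the clamp jaw to the V block, y to the left of that, z up. The flat deck is 55 mm above the origin, x -140 to 140 mm, y -70 to 70 mm. Jaw, pad and V are symmetrical about y = 0.
- v_about (a point): Only roughly where a small tin's centre ends when home in the V (at deck height, mixer x = 60 mm): the V block, set by hand and then fixed, may stand up to 12 mm nearer or farther; find it by feel. Two upright 44 mm tall faces with slippery nylon facings at 90 degrees to each other, open to -x; mouth 93 mm wide, its front edges 4 mm on the -x side of the tin's true home centre.
- lip_about (a point): Middle of the hold-down lip over the V, at its underside 59 mm above the deck; it shifts with the V block by up to 12 mm along x, unmeasured. A steel plate 4 mm thick and 50 mm wide; its front edge is 12 mm on the +x side of the home centre of the tin. A tin therefore cannot be lowered into the V but must slide in under the lip.
- clamp_grip (a point): Point in the jaw's upright black grip, 45 mm above the deck. The grip is a bar 12 mm thick along the mixer's x, 50 mm wide along y, top 63 mm above the deck, on a carriage 26 mm tall reaching 20 mm behind and 26 mm ahead of the point. Push it from behind or pinch it from above. Axes as the mixer's.
- clamp_jaw (a joint): How far the clamp jaw has slid towards the V along the mixer's x, in m: 0 fully back (grip at mixer x = -95 mm), up to 0.115; starts at 0 to 0.012. It takes about 9 N to move and stays where it is left, so it can hold a clamping force up to about 9 N.
- clamp_pad: Flat slippery pad at the jaw's front that bears on the tin. Origin: middle of its front face (46 mm wide, 34 mm tall), 22 mm above the deck, 45 mm ahead of the grip point when not pressed; x to the V. Sprung on the jaw: yields 6 N per mm, at most 4 mm. Firm is about 1.3 mm or 8 N (about 17 N at the grip, jaw friction included); under 4 N is loose, over 18 N dents the tin.
- tin_small_mid (a point): The smaller paint tin: upright cylinder 60 mm in diameter, 55 mm tall, closed metal lid, 0.14 to 0.28 kg. The point is its centre, half-way up (27.5 mm above its underside); z is its axis. It stands on the bench to the right of the mixer, as does the larger tin, in either order.
- tin_large: The larger paint tin, 68 mm in diameter, 62 mm tall: too tall for the hold-down lip, not to be used. Origin: centre of its underside.
- pot: Bystander: tester pot with screw lid, 49 mm in diameter, 60 mm tall, to the right of the tins. Origin: centre of its underside.
- pocket_tape: Bystander: pocket tape measure, 78 x 54 x 62 mm, near the robot between mixer and tins. Origin: centre of its underside.
- masking_roll: Bystander: masking tape roll lying flat, 104 mm across, 25 mm tall, far right. Origin: centre of its underside.
Things that resemble listed ones, but are neither listed nor needed, are in the scene too. What is shaped like the part that bears tin_small_mid but red is not meant.

How it is judged:
On the way:
1. the smaller tin stands upright on the mixer's deck in front of the V (z of tin_small_mid in the frame of mixer between 0.078 and 0.087 m and x of tin_small_mid in the frame of mixer between -0.05 and 0.08 m and y of tin_small_mid in the frame of mixer between -0.05 and 0.05 m and angle between tin_small_mid's own z axis and vertical below 0.1 rad), for 0.2 s.
At the end, for the whole second after the job is handed in: The smaller tin stands upright (within 0.06 rad) on the mixer's deck (within 3 mm), pushed home in the V and centred on the mixer's centre line within 2.5 mm, and the clamp pad is still pressing on it with more than 4 N (z of tin_small_mid in the frame of mixer between 0.0795 and 0.0855 m and x of tin_small_mid in the frame of mixer between 0.044 and 0.076 m and y of tin_small_mid in the frame of mixer between -0.0025 and 0.0025 m and angle between tin_small_mid's own z axis and vertical below 0.06 rad and contact force between clamp_pad and tin_small above 4 N); the robot touches nothing.
It fails at once if the clamp pad presses the tin with more than 18 N: the tin is dented (contact force between clamp_pad and tin_small above 18 N).
It fails at once if the tin is rammed against the mixer with more than 45 N (contact force between mixer and tin_small above 45 N).
It fails at once if the larger tin or another loose thing is moved more than 25 mm (distance of any of tin_large, pot, pocket_tape, masking_roll from where it was at the start of the episode above 0.025 m).
It also fails if it takes over 51 s, if anything falls off the work surface, if the arm or the gripper's body presses on something with over 40 N, if the wrist force passes 120 N, or if a joint passes its speed limit or range.

### The arm

A 6-joint arm with a two-finger parallel gripper is mounted at the origin on the work surface; the furniture and walls round the work are solid. World frame = base frame: x ahead of the robot, y to its left, z up, the work surface at z = 0. Lengths are in m, angles in rad, forces in N, time in s.
With the tool pointing down it reaches from about 0.35 to 0.975 m from the base axis. Payload 7.1 kg.
Tool frame: the origin (TCP) lies on the centre line of the jaws, within the pads' length; the fingertips stand tips_ahead ahead of it and the grasp point (between the pads) is the TCP (tips_ahead is the distance from the TCP to the fingertips, in m); z points along the fingers, y is the line along which they close (so a half turn about z gives the same grasp; the last joint's range is limited). The gripper opens to 88 mm and grips with 3 to 60 N. Pads are 20 mm wide; open, the fingers measure 115 mm over their backs; the gripper's body (75 mm by 178 mm) begins 61 mm behind the grasp point.
Start: joints at [-1.283, 0.423, 1.63, -0, 1.089, -0.019], TCP at [0.189, -0.596, 0.242] pointing down, gripper open.
Joint ranges: [-3, 3], [-0.9, 2.11], [0.09, 2.58], [-1.31, 4.45], [0.11, 2.69], [-2.54, 2.54]. Speed limits (rad/s): [2.39, 2.39, 3.01, 3.14, 3.14, 3.14].

### API

Orientations are given as a rotation vector (axis times angle).
In Python, from bench import * gives the robot as it stands. The module is installed in compiled form; this text tells all that it offers.
- The arm moves only by the tool move_arm, never from a script. Its argument "steps" is a list of rows, each a list of 6 numbers: the shift along the tool's x, y, z in mm, then the turn, a rotation vector about the tool's x, y, z in rad. A call has exactly 8 rows; each row is the pose to reach, as a shift and turn from the pose commanded when the call began, along the tool's axes at that moment; what a row does not reach only later rows make up. A row lasts 1/10 s, in which the tool goes at most 50 mm and 8.59 degrees, less where a joint would pass 70% of its speed; a pose out of reach is approached as far as the arm can. A call with a gripper value outside its range is refused whole. "claw" is the opening in per cent of the stroke, from 0 (shut) to 100 (fully open), set as the call begins (left out, the last holds). The fingers move at their own pace and stop on an object; the grip force is fixed at half the most. Time passes only in rows, so rows that repeat a pose let the fingers close, or fill a call up. It gives the time, the measured TCP pose, the force, the opening and the grip force at its end, in the units of the state.
- state(): the state, without advancing time (a new reading comes with each control period).
- read_camera(name): name is "scene" or "top"; returns the picture (384x512x3 uint8, red, green, blue); there is no depth.
- camera_model(name): a dict with "mtx" (3x3 intrinsics, pixels), "R" (3x3) and "t" (3): a world point X has camera coordinates R X + t. Camera axes: x right, y down, z forward; pixel columns grow to the right and rows downward; lengths in m; the calibration is good to about 2 mm. A picture is of the moment at which its call begins. camera_model takes no time and is no camera call.
- finish_job(): hands the job in; it is judged then, once.
Trained networks look in the newest picture that a camera, given by its name, has taken for a name from the list of things; names that differ only in an ending like _2 or _b are one class to them, and where a whole thing is asked for, a point or a joint stands for the part that bears it (a point fixed in the world has none). Each returns a list of dicts, best first, with "conf" (0 to 1); they miss things now and then, are a little off and sometimes report something else, mostly with a low value. They report only what shows in the picture. A call takes as long as a camera call. They do not tell look-alikes from the thing itself.
- find_in(label, camera): "rect" ([left, top, width, height] in pixels, round what is visible of it).
- regions_of(label, camera): "mask" (384x512 bool, what is visible of it) and "rect" ([left, top, width, height] in pixels, round what is visible of it).
The state is a dict: "clock": time; "joint_positions": joint angles; "joint_velocities": joint speeds; "joint_efforts": joint torques, N m; "tool_pos": TCP position; "eef_rot": TCP orientation; "ft_force": force on the tool from outside, world axes, zero at the start; "torque": the same for the moment, N m; "grip_width": opening from 0.0 (shut) to 1.0 (fully open); "gripper_force": force on a finger pad.
Only numpy, scipy, OpenCV 4.12 (cv2) and the standard library are available. Lean on these libraries where they do the work, as an engineer would, in place of code of your own. Each camera call takes 0.05 s, during which the arm holds its last target. There are 200 camera calls.

## Working session

There is one attempt and no reset: what is moved stays moved. The work goes in short steps, Python scripts to look and compute and a tool call to move; the robot and the scene stay as the last step left them, time stands still between calls to the robot, and variables do not carry over. Pictures are saved under pics/ and viewed, at most 10 in all, crops included, and the job is handed in when it is done.

Besides the shell and the picture viewer there is one more tool, called after "Request:" as a command line: name --pt "numbers of a row" for each row, then --argument value for the rest. move_arm: Moves the arm, as the interface text tells. Its arguments: {"type":"object","properties":{"steps":{"type":"array","items":{"type":"array","items":{"type":"number"}}},"claw":{"type":"number"}},"required":["steps"]}

```bash
mkdir -p pics; cat > h.py <<'E'
from bench import *
import numpy as np, cv2
from scipy.spatial.transform import Rotation as Ro
def ray(cam,u,v,z):
    m=camera_model(cam);R=np.array(m["R"]);t=np.array(m["t"]);K=np.array(m["mtx"])
    c=-R.T@t; d=R.T@np.linalg.inv(K)@np.array([u,v,1.]); return c+d*(z-c[2])/d[2]
def proj(cam,X):
    m=camera_model(cam);p=np.array(m["mtx"])@(np.array(m["R"])@np.array(X)+np.array(m["t"]));return p[:2]/p[2]
def save(cam,name):
    im=read_camera(cam);cv2.imwrite(name,im[:,:,::-1]);return im
E
python3 - <<'E'
from h import *
a=save("scene","pics/s0.png");b=save("top","pics/t0.png")
cv2.imwrite("pics/both.png",cv2.resize(np.vstack([a,b])[:,:,::-1],(800,1200))[:1200]) if 0 else None
for c in("scene","top"):
    m=camera_model(c);print(c,np.round(-np.array(m["R"]).T@np.array(m["t"]),3))
    for l in["mixer","clamp_grip","clamp_pad","tin_small_mid","tin_large","pot","pocket_tape","masking_roll"]:
        print(l,[(np.round(r["rect"]).tolist(),round(r["conf"],2)) for r in find_in(l,c)])
s=state();print({k:np.round(v,3).tolist() for k,v in s.items()})
E
```

```text
scene [-0.026 -0.932  0.478]
mixer [([180.0, 175.0, 69.0, 44.0], 0.59)]
clamp_grip []
clamp_pad []
tin_small_mid [([220.0, 240.0, 33.0, 35.0], 0.62)]
tin_large [([263.0, 215.0, 16.0, 33.0], 0.68)]
pot [([306.0, 227.0, 23.0, 32.0], 0.93)]
pocket_tape [([192.0, 222.0, 21.0, 36.0], 0.71)]
masking_roll [([327.0, 229.0, 41.0, 34.0], 0.9)]
top [ 0.351 -0.247  1.036]
mixer [([169.0, 130.0, 48.0, 106.0], 0.72)]
clamp_grip [([181.0, 196.0, 22.0, 26.0], 0.95)]
clamp_pad [([183.0, 196.0, 17.0, 3.0], 0.41)]
tin_small_mid [([232.0, 177.0, 22.0, 25.0], 0.95), ([294.0, 229.0, 24.0, 24.0], 0.9), ([231.0, 135.0, 18.0, 24.0], 0.79), ([268.0, 144.0, 22.0, 27.0], 0.67)]
tin_large [([274.0, 189.0, 28.0, 25.0], 0.75), ([321.0, 169.0, 19.0, 23.0], 0.39)]
pot [([169.0, 131.0, 48.0, 107.0], 0.61), ([320.0, 171.0, 20.0, 21.0], 0.5)]
pocket_tape [([255.0, 243.0, 24.0, 20.0], 0.52)]
masking_roll [([316.0, 130.0, 38.0, 38.0], 0.91)]
{'clock': 0.9, 'joint_positions': [-1.283, 0.423, 1.63, 0.0, 1.089, -0.019], 'joint_velocities': [-0.001, 0.0, -0.001, -0.001, 0.0, 0.0], 'joint_efforts': [0.0, -54.456, -27.405, 0.065, 0.017, 0.0], 'tool_pos': [0.189, -0.596, 0.242], 'eef_rot': [3.105, 0.48, 0.0], 'ft_force': [-0.805, -0.762, 0.574], 'torque': [0.032, -0.0, -0.068], 'gripper_force': 0.0, 'grip_width': 1.0}
```

View pics/s0.png

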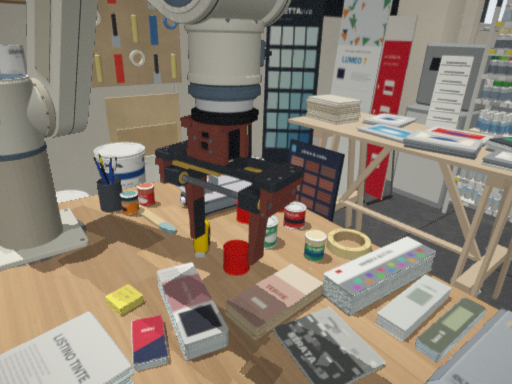

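View pics/t0.png

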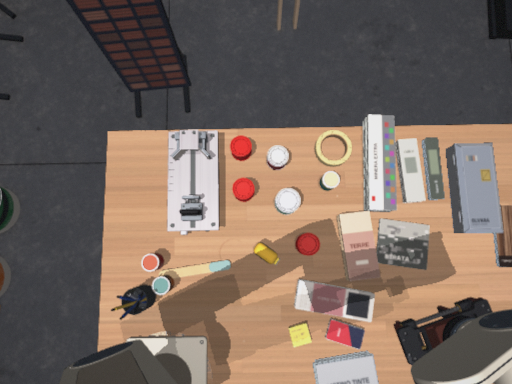

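The scene picture shows the arm over the bench. The top picture has +x up and +y left. The mixer is at (193,181), with the V at the top (193,142) and the jaw at (192,207).

Candidates for the small tin in the top picture:
- White-lidded tins at (278,156) and (288,201).
- Red look-alikes at (241,147), (243,189) and (308,244). The description excludes these.

By size, the small tin should be (278,156) and the large one (288,201). I'll check this in one crop.

```bash
python3 - <<'E'
from h import *
b=read_camera("top")
cv2.imwrite("pics/c1.png",cv2.resize(b[115:270,155:360],None,fx=3.9,fy=3.8,interpolation=cv2.INTER_CUBIC)[:,:,::-1])
hsv=cv2.cvtColor(b,cv2.COLOR_RGB2HSV)
w=((hsv[...,1]<60)&(hsv[...,2]>130)).astype(np.uint8)
n,l,st,ce=cv2.connectedComponentsWithStats(w)
for (u,v,h) in((278,156,.055),(288,201,.062)):
    i=l[v,u];print(u,v,st[i],ce[i]);
    for hh in(.055,.062):
        A=ray("top",*ce[i],hh); print(hh,A, "diam",2*np.sqrt(st[i][4]/np.pi)*np.linalg.norm(ray("top",ce[i][0]+1,ce[i][1],hh)-A))
for lab in("mixer","clamp_grip","tin_small_mid","tin_large"):
    for r in regions_of(lab,"top"):
        ys,xs=np.nonzero(r["mask"]);c=np.array([xs.mean(),ys.mean()])
        (q,wh,an)=cv2.minAreaRect(np.stack([xs,ys],1).astype(np.float32))
        print(lab,round(r["conf"],2),np.round(r["rect"]),c.round(1),np.round(q,1),np.round(wh,1),round(an,1),ray("top",*c,.055).round(3))
m=camera_model("top");print(np.round(m["R"],3).tolist(),m["mtx"])
E
```

```text
278 156 [267 145  22  22 390] [277.38974359 155.51538462]
0.055 [ 0.59514061 -0.31171414  0.055     ] diam 0.06183934074785933
0.062 [ 0.59340238 -0.3112549   0.062     ] diam 0.06139829329946627
288 201 [275 188  26  27 543] [287.38305709 200.39042357]
0.055 [ 0.46924343 -0.33538646  0.055     ] diam 0.07156540729873617
0.062 [ 0.46840312 -0.33475838  0.062     ] diam 0.07105499208569221
mixer 0.94 [169. 129.  50. 113.] [193.2 180.5] [193.5 181.5] [105.  51.] 90.0 [ 0.529 -0.078  0.055]
clamp_grip 0.72 [182. 194.  22.  29.] [191.4 208.2] [191.5 207.5] [25. 21.] 90.0 [ 0.453 -0.074  0.055]
tin_small_mid 0.87 [232. 177.  25.  26.] [243.9 189.1] [244.  189.1] [23.7 20.2] 71.6 [ 0.503 -0.217  0.055]
tin_small_mid 0.85 [293. 229.  24.  22.] [307.8 243.8] [307.5 243.5] [21. 25.] 90.0 [ 0.352 -0.386  0.055]
tin_small_mid 0.7 [264. 145.  26.  24.] [276.9 157.1] [277. 157.] [24. 22.] 90.0 [ 0.591 -0.31   0.055]
tin_small_mid 0.61 [233. 136.  17.  26.] [241.5 147.8] [241.8 147.8] [23.3 22.6] 45.0 [ 0.619 -0.212  0.055]
tin_large 0.89 [275. 189.  24.  23.] [287.2 200.9] [286.8 200.8] [23.3 25.5] 45.0 [ 0.468 -0.335  0.055]
[[-0.018, -1.0, -0.005], [-0.988, 0.019, -0.152], [0.152, 0.002, -0.988]] [[362.77119665   0.         254.15876886]
 [  0.         362.77119665 188.83174804]
 [  0.           0.           1.        ]]
```

View pics/c1.png

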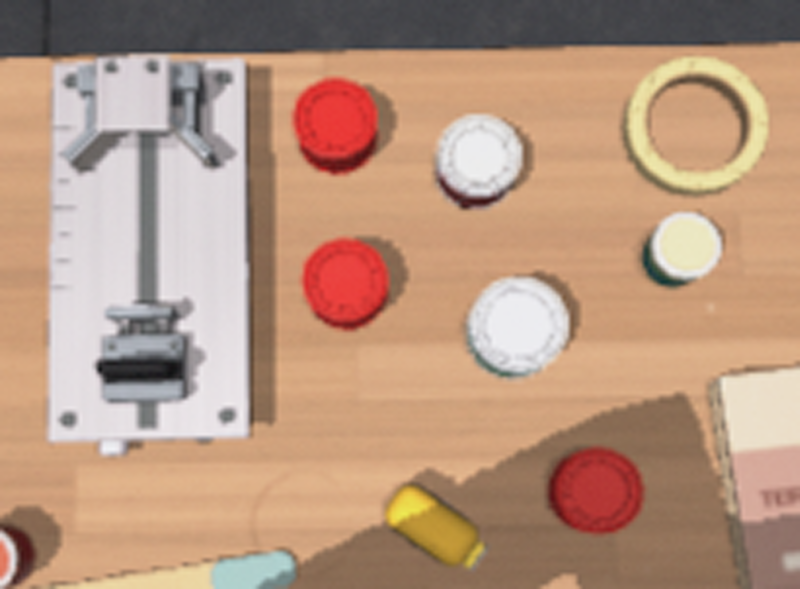

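The crop shows the white-lidded tin with a dark red label at crop (479,157), which is full picture (278,156). It measures 61 mm across, so it is the small tin. The one at (518,325) measures 71 mm, so it is the large tin. The all-red tins are look-alikes. Next I'll fit the mixer deck and work out the first moves.

```bash
cat > fit.py <<'E'
from h import *
from scipy.optimize import least_squares
b=read_camera("top");hsv=cv2.cvtColor(b,cv2.COLOR_RGB2HSV)
w=((hsv[...,1]<45)&(hsv[...,2]>150)).astype(np.uint8);w[:, :150]=0;w[:,235:]=0;w[:120]=0;w[235:]=0
n,l,st,ce=cv2.connectedComponentsWithStats(w);i=1+np.argmax(st[1:,4])
m=cv2.morphologyEx((l==i).astype(np.uint8),cv2.MORPH_OPEN,np.ones((3,3)))
cs,_=cv2.findContours(m,0,2);hull=cv2.convexHull(max(cs,key=cv2.contourArea))
# soft overlap fit: filled hull vs projected deck
H=np.zeros(b.shape[:2],np.uint8);cv2.fillConvexPoly(H,hull,255)
def quad(p):
    x,y,a=p;c,s=np.cos(a),np.sin(a)
    return np.array([proj("top",[x+c*u-s*v,y+s*u+c*v,.055]) for u,v in((-.14,-.07),(.14,-.07),(.14,.07),(-.14,.07))])
def res(p):
    Q=quad(p); 
    return np.array([cv2.pointPolygonTest(Q.astype(np.float32).reshape(-1,1,2),(float(h[0]),float(h[1])),True) for h in hull[:,0]])-0.5
r=least_squares(res,[.53,-.078,0.],loss="soft_l1",diff_step=1e-2);p=r.x
print("mixer",p.round(4),"yaw deg",np.degrees(p[2]).round(2),"res px",r.fun.round(1).tolist(),st[i].tolist());print(quad(p).round(1).tolist())
x,y,a=p
k=(b.max(2)<45).astype(np.uint8);k[:,:178]=0;k[:,208:]=0;k[:190]=0;k[225:]=0
n,l,st,ce=cv2.connectedComponentsWithStats(k);j=1+np.argmax(st[1:,4]);G=ray("top",*ce[j],.115)
d=G[:2]-p[:2];print("grip px",ce[j],st[j],"mixer xy",np.cos(a)*d[0]+np.sin(a)*d[1],-np.sin(a)*d[0]+np.cos(a)*d[1])
E
python3 fit.py; python3 -c "
from h import *
s=state();R=Ro.from_rotvec(s['eef_rot']).as_matrix();print(R.round(3))
print('to above tin',(R.T@(np.array([.595,-.312,.15])-s['tool_pos'])*1000).round(0))"
```

```text
mixer [ 0.5324 -0.0765  0.0094] yaw deg 0.54 res px [-1.7, -0.2, -0.1, -0.5, 0.1, -3.8, -3.6, -0.1, -0.4, 0.0, 0.5, -0.4, -2.0] [167, 129, 52, 106, 4209]
[[218.6, 229.8], [217.3, 129.6], [167.5, 131.0], [166.6, 231.3]]
grip px [191.83870968 212.11290323] [182 210  19   5  62] mixer xy -0.09584810416370809 -0.008442170223622017
[[ 0.953  0.302  0.   ]
 [ 0.302 -0.953 -0.   ]
 [ 0.     0.    -1.   ]]
to above tin [ 473. -148.   92.]
```

The deck fit puts the mixer at about (0.532, -0.077) with yaw 0.5°. The grip is at mixer x of about -0.095, which fits the description. I'll head for the small tin.

Request:
move_arm --pt "20 -6 4 0 0 0.03" --pt "60 -19 12 0 0 0.07" --pt "100 -31 20 0 0 0.11" --pt "140 -44 28 0 0 0.15" --pt "180 -56 36 0 0 0.19" --pt "220 -69 44 0 0 0.23" --pt "260 -81 52 0 0 0.27" --pt "300 -94 60 0 0 0.3" --claw 92

```text
clock: 2.0
tool_pos: [0.4478, -0.4146, 0.1815]
eef_rot: [3.141, 0.008, 0.001]
ft_force: [-0.4, -0.4, 0.2]
grip_width: 0.925
gripper_force: 0.0
```

```bash
cat > go.py <<'E'
from h import *
import sys
s=state();R=Ro.from_rotvec(s['eef_rot']).as_matrix()
print('tool',s['tool_pos'].round(4) if hasattr(s['tool_pos'],'round') else s['tool_pos'],'clock',s['clock'],'yaw_x',np.degrees(np.arctan2(R[1,0],R[0,0])).round(2),'z',R[:,2].round(3),'ft',np.round(s['ft_force'],2))
if len(sys.argv)>3: print('d',(R.T@(np.array(list(map(float,sys.argv[1:4])))-s['tool_pos'])*1000).round(1))
E
python3 go.py .595 -.312 .15; python3 -c "
from h import *
for u in(172.4,210.1): print(ray('top',u,158.4,.099).round(4))"
```

```text
tool [ 0.4478 -0.4146  0.1815] clock 2.0 yaw_x 0.3 z [ 0. -0. -1.] ft [-0.37 -0.35  0.23]
d [ 147.7 -101.8   31.5]
[ 0.5818 -0.0303  0.099 ]
[ 0.5799 -0.1303  0.099 ]
```

Request:
move_arm --pt "30 -20 8 0 0 0" --pt "60 -41 16 0 0 0" --pt "90 -62 24 0 0 0" --pt "115 -80 32 0 0 0" --pt "135 -93 40 0 0 0" --pt "147 -101 45 0 0 0" --pt "148 -102 50 0 0 0" --pt "148 -102 50 0 0 0"

```text
clock: 2.8
tool_pos: [0.5929, -0.3125, 0.1309]
eef_rot: [-3.141, -0.011, 0.002]
ft_force: [-0.5, 0.2, -0.6]
grip_width: 0.92
gripper_force: 0.0
```

```bash
python3 go.py .595 -.312 .036; python3 -c "
from h import *
a=save('scene','pics/s1.png');b=read_camera('top')
cv2.imwrite('pics/c2.png',cv2.resize(np.hstack([a[130:300,180:360],b[100:270,180:360]]),None,fx=2.2,fy=2.2,interpolation=cv2.INTER_CUBIC)[:,:,::-1])"
```

```text
tool [ 0.5929 -0.3125  0.1309] clock 2.8 yaw_x 0.41 z [-0.002  0.001 -1.   ] ft [-0.46  0.16 -0.55]
d [ 2.3 -0.5 94.9]
```

View pics/c2.png

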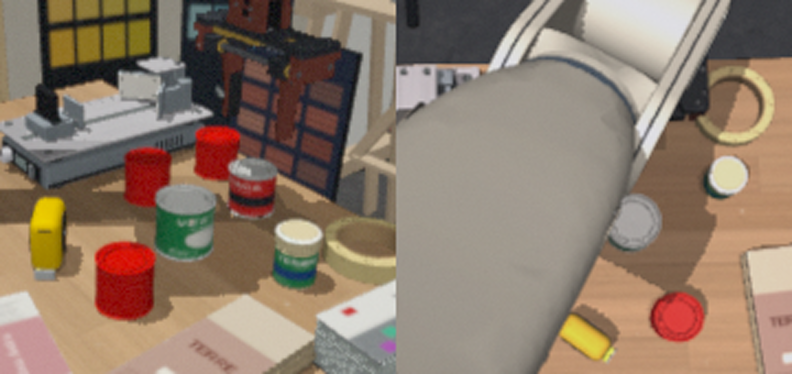

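The left half shows the gripper above the small tin (white lid, red and black label) at crop (252,187), with the large green tin clear at (185,222). I'll cross-check the position with the scene camera.

```bash
python3 -c "
from h import *
print(ray('scene',294.5,205.9,.055).round(4), proj('scene',[.595,-.312,.055]), proj('scene',[.595,-.312,.0275]))"
```

```text
[ 0.5973 -0.3083  0.055 ] [294.81756387 206.60329762] [294.08161887 215.60511284]
```

Both cameras agree to within 4 mm. I'll descend.

Request:
move_arm --pt "1 0 15 0 0 0" --pt "2 0 32 0 0 0" --pt "2 0 50 0 0 0" --pt "2 0 65 0 0 0" --pt "2 0 78 0 0 0" --pt "2 0 87 0 0 0" --pt "2 0 92 0 0 0" --pt "2 0 94 0 0 0"

```text
clock: 3.7
tool_pos: [0.5956, -0.3125, 0.0371]
eef_rot: [-3.141, -0.011, 0.001]
ft_force: [0.7, -0.6, 0.0]
grip_width: 0.916
gripper_force: 0.0
```

Request:
move_arm --pt "0 0 1 0 0 0" --pt "0 0 1 0 0 0" --pt "0 0 1 0 0 0" --pt "0 0 1 0 0 0" --pt "0 0 1 0 0 0" --pt "0 0 1 0 0 0" --pt "0 0 1 0 0 0" --pt "0 0 1 0 0 0" --claw 50

```text
clock: 4.5
tool_pos: [0.596, -0.3127, 0.0373]
eef_rot: [3.141, 0.011, 0.001]
ft_force: [-0.1, 0.6, 6.1]
grip_width: 0.686
gripper_force: 30.0
```

Gripped (60.4 mm, which matches the tin). I'll lift it.

Request:
move_arm --pt "0 0 -4 0 0 0" --pt "0 0 -15 0 0 0" --pt "0 0 -30 0 0 0" --pt "0 0 -48 0 0 0" --pt "0 0 -66 0 0 0" --pt "0 0 -84 0 0 0" --pt "0 0 -98 0 0 0" --pt "0 0 -104 0 0 0"

```text
clock: 5.3
tool_pos: [0.5965, -0.313, 0.1433]
eef_rot: [3.14, 0.011, 0.004]
ft_force: [-0.4, -0.1, -1.9]
grip_width: 0.68
gripper_force: 30.0
```

```bash
python3 go.py .537 -.077 .140; python3 -c "
from bench import *; s=state(); print(s['grip_width'],s['gripper_force'],s['joint_positions'])"
```

```text
tool [ 0.5965 -0.313   0.1433] clock 5.3 yaw_x 0.39 z [ 0.003 -0.001 -1.   ] ft [-0.38 -0.1  -1.87]
d [ -57.9 -236.4    2.8]
0.6801007910383073 29.999569952487946 [-5.00905374e-01  6.04575516e-01  1.57753208e+00  5.40029535e-06
  9.56383638e-01  1.06310090e+00]
```

Request:
move_arm --pt "-3 -12 0 0 0 0" --pt "-11 -45 0 0 0 0" --pt "-20 -82 0 0 0 0" --pt "-29 -120 0 0 0 0" --pt "-39 -158 0 0 0 0" --pt "-47 -192 0 0 0 0" --pt "-54 -220 0 0 0 0" --pt "-58 -236 0 0 0 0"

```text
clock: 6.1
tool_pos: [0.5341, -0.0744, 0.1398]
eef_rot: [-3.141, -0.013, 0.004]
ft_force: [-0.1, 0.3, -2.2]
grip_width: 0.681
gripper_force: 30.0
```

```bash
python3 go.py .537 -.077 .0925; python3 -c "
from h import *
a=read_camera('scene');
cv2.imwrite('pics/c3.png',cv2.resize(a[110:260,150:320],None,fx=4,fy=4,interpolation=cv2.INTER_CUBIC)[:,:,::-1])"
```

```text
tool [ 0.5341 -0.0744  0.1398] clock 6.1 yaw_x 0.49 z [-0.003  0.001 -1.   ] ft [-0.11  0.26 -2.23]
d [ 3.   2.7 47.3]
```

View pics/c3.png

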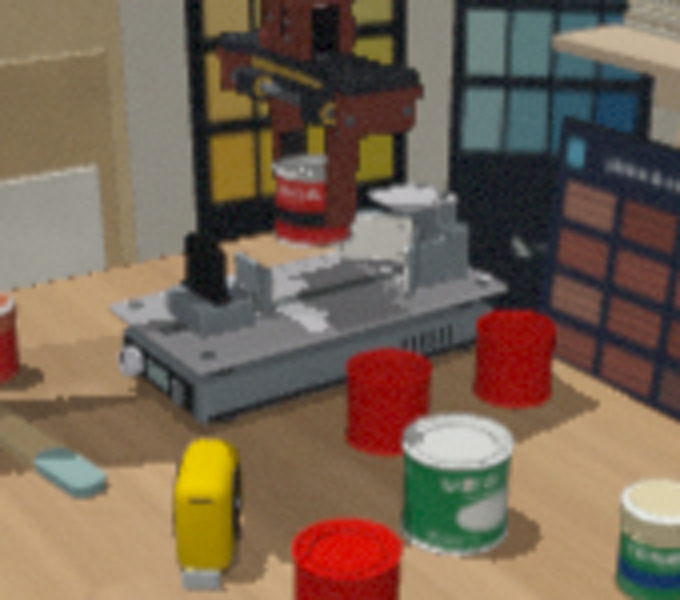

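The tin hangs upright above the deck between the jaw (205,265) and the V (420,230). I'll lower it, feeling for the deck at the end.

Request:
move_arm --pt "1 1 4 0 0 0" --pt "2 2 12 0 0 0" --pt "3 3 21 0 0 0" --pt "3 3 30 0 0 0" --pt "3 3 37 0 0 0" --pt "3 3 42 0 0 0" --pt "3 3 45 0 0 0" --pt "3 3 46 0 0 0"

```text
clock: 6.95
tool_pos: [0.539, -0.08, 0.0943]
eef_rot: [-3.141, -0.011, 0.001]
ft_force: [-0.1, 0.0, -3.3]
grip_width: 0.684
gripper_force: 30.0
```

Request:
move_arm --pt "0 0 0.2 0 0 0" --pt "0 0 0.4 0 0 0" --pt "0 0 0.6 0 0 0" --pt "0 0 0.8 0 0 0" --pt "0 0 1 0 0 0" --pt "0 0 1 0 0 0" --pt "0 0 1 0 0 0" --pt "0 0 1 0 0 0"

```text
clock: 7.75
tool_pos: [0.5391, -0.0799, 0.0937]
eef_rot: [-3.142, -0.011, -0.0]
ft_force: [0.3, -0.1, -2.8]
grip_width: 0.686
gripper_force: 30.0
```

Request:
move_arm --pt "0 0 0.4 0 0 0" --pt "0 0 0.7 0 0 0" --pt "0 0 1 0 0 0" --pt "0 0 1.3 0 0 0" --pt "0 0 1.6 0 0 0" --pt "0 0 1.6 0 0 0" --pt "0 0 1.6 0 0 0" --pt "0 0 1.6 0 0 0"

```text
clock: 8.55
tool_pos: [0.5392, -0.0799, 0.0923]
eef_rot: [3.142, 0.011, 0.0]
ft_force: [-1.0, -0.2, 1.5]
grip_width: 0.684
gripper_force: 30.0
```

The tin is on the deck. I'll release and rise.

Request:
move_arm --pt "0 0 0 0 0 0" --pt "0 0 0 0 0 0" --pt "0 0 0 0 0 0" --pt "0 0 0 0 0 0" --pt "0 0 0 0 0 0" --pt "0 0 -4 0 0 0" --pt "0 0 -15 0 0 0" --pt "0 0 -30 0 0 0" --claw 88

```text
clock: 9.35
tool_pos: [0.5388, -0.0799, 0.1226]
eef_rot: [-3.141, -0.011, 0.002]
ft_force: [0.5, -0.2, 0.3]
grip_width: 0.876
gripper_force: 0.0
```

Request:
move_arm --pt "0 0 -18 0 0 0" --pt "0 0 -38 0 0 0" --pt "0 0 -58 0 0 0" --pt "-15 0 -75 0 0 -0.13" --pt "-35 0 -85 0 0 -0.27" --pt "-55 0 -88 0 0 -0.41" --pt "-75 0 -88 0 0 -0.55" --pt "-90 0 -88 0 0 -0.69" --claw 30

```text
clock: 10.15
tool_pos: [0.4481, -0.0805, 0.2111]
eef_rot: [2.949, 1.081, 0.001]
ft_force: [-0.2, -0.3, 0.8]
grip_width: 0.302
gripper_force: 0.0
```

Request:
move_arm --pt "0 0 0 0 0 -0.13" --pt "0 0 0 0 0 -0.27" --pt "0 0 0 0 0 -0.41" --pt "0 0 0 0 0 -0.55" --pt "0 0 0 0 0 -0.69" --pt "0 0 0 0 0 -0.82" --pt "0 0 0 0 0 -0.88" --pt "0 0 0 0 0 -0.88" --claw 30

```text
clock: 10.95
tool_pos: [0.4492, -0.0806, 0.2109]
eef_rot: [2.214, 2.228, 0.001]
ft_force: [-0.7, 0.4, 0.2]
grip_width: 0.302
gripper_force: 0.0
```

```bash
python3 go.py .437 -.078 .16; python3 -c "
from h import *
a=read_camera('scene');b=read_camera('top')
cv2.imwrite('pics/c4.png',cv2.resize(np.hstack([a[110:260,160:310],b[110:260,140:290]]),None,fx=2.66,fy=2.66,interpolation=cv2.INTER_CUBIC)[:,:,::-1])"
```

```text
tool [ 0.4492 -0.0806  0.2109] clock 10.95 yaw_x 90.37 z [ 0.001 -0.    -1.   ] ft [-0.73  0.41  0.2 ]
d [  2.7 -12.3  50.9]
```

View pics/c4.png

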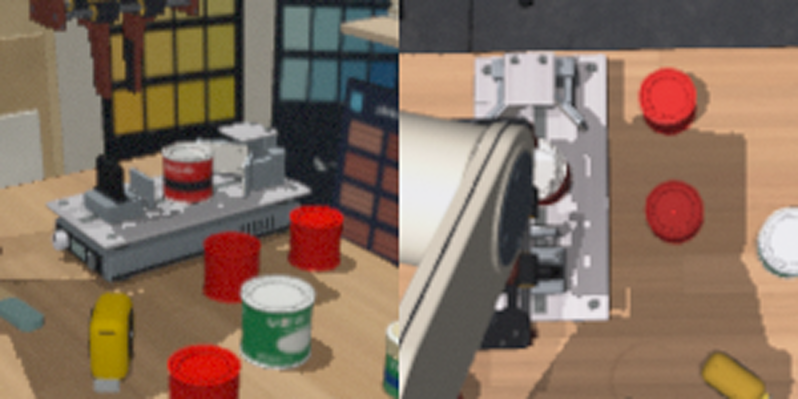

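The tin stands upright on the deck at crop (187,172) left and (550,172) top, between the pad and the V. I'll check the grip's x.

```bash
python3 -c "
from h import *
for v in(208.4,209.5,213): print('top',v,ray('top',191,v,.118).round(4))
a=read_camera('scene');k=(a.max(2)<50).astype(np.uint8);k[:,:190]=0;k[:,212:]=0;k[:160]=0;k[195:]=0
n,l,st,ce=cv2.connectedComponentsWithStats(k);print(st[1:].tolist(),ce[1:].round(1).tolist())
j=1+np.argmax(st[1:,4])
for x in(.432,.437,.442,.447): print(x,[proj('scene',[x,-.078+d,z]).round(1).tolist() for d,z in((-.025,.118),(.025,.118),(-.025,.085))], 'mean c', np.mean([proj('scene',[x+e,-.078+d,z]) for e in(-.006,.006) for d in(-.025,.025) for z in(.081,.118)],0).round(1))
"
```

```text
top 208.4 [ 0.4458 -0.0841  0.118 ]
top 209.5 [ 0.443  -0.0842  0.118 ]
top 213 [ 0.4341 -0.0842  0.118 ]
[[196, 160, 16, 26, 243]] [[203.0, 171.1]]
0.432 [[203.3, 173.5], [194.8, 168.3], [203.6, 184.2]] mean c [199.3 176.8]
0.437 [[204.8, 173.1], [196.3, 168.0], [205.1, 183.9]] mean c [200.8 176.5]
0.442 [[206.4, 172.8], [197.8, 167.7], [206.7, 183.5]] mean c [202.3 176.2]
0.447 [[207.9, 172.4], [199.3, 167.4], [208.2, 183.1]] mean c [203.8 175.8]
```

Grip centre is at about x = 0.439, y = -0.078. I'll descend over it.

Request:
move_arm --pt "1 -4 12 0 0 0" --pt "3 -8 30 0 0 0" --pt "3 -10 48 0 0 0" --pt "3 -10 60 0 0 0" --pt "3 -10 66 0 0 0" --pt "3 -10 70 0 0 0" --pt "3 -10 72 0 0 0" --pt "3 -10 72 0 0 0" --claw 34

```text
clock: 11.9
tool_pos: [0.4394, -0.0777, 0.1382]
eef_rot: [2.215, 2.228, 0.0]
ft_force: [1.2, -0.0, 0.2]
grip_width: 0.338
gripper_force: 0.0
```

```bash
python3 go.py .439 -.078 .108; python3 -c "
from h import *
a=read_camera('scene')
cv2.imwrite('pics/c5.png',cv2.resize(a[110:230,160:280],None,fx=5,fy=5,interpolation=cv2.INTER_CUBIC)[:,:,::-1])"
```

```text
tool [ 0.4394 -0.0777  0.1382] clock 11.9 yaw_x 90.34 z [ 0. -0. -1.] ft [ 1.19 -0.02  0.15]
d [-0.3 -0.4 30.2]
```

View pics/c5.png

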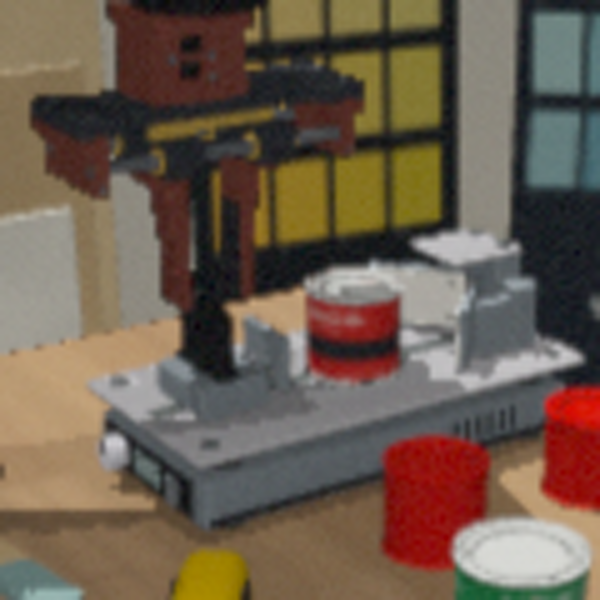

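The fingers straddle the black grip at crop (208,330), with the tips at about the bar's top (row 298). I'll go down 26 mm and pinch.

Request:
move_arm --pt "0 0 3 0 0 0" --pt "0 0 7 0 0 0" --pt "0 0 12 0 0 0" --pt "0 0 17 0 0 0" --pt "0 0 21 0 0 0" --pt "0 0 24 0 0 0" --pt "0 0 26 0 0 0" --pt "0 0 26 0 0 0"

```text
clock: 12.75
tool_pos: [0.4389, -0.0776, 0.1118]
eef_rot: [-2.214, -2.228, 0.0]
ft_force: [0.0, 0.5, -0.6]
grip_width: 0.344
gripper_force: 0.0
```

Request:
move_arm --pt "0 0 0 0 0 0" --pt "0 0 0 0 0 0" --pt "0 0 0 0 0 0" --pt "0 0 0 0 0 0" --pt "0 0 0 0 0 0" --pt "0 0 0 0 0 0" --pt "0 0 0 0 0 0" --pt "0 0 0 0 0 0" --claw 5

```text
clock: 13.55
tool_pos: [0.4388, -0.0776, 0.1122]
eef_rot: [-2.214, -2.228, 0.001]
ft_force: [-3.4, -0.2, 6.5]
grip_width: 0.135
gripper_force: 30.0
```

Pinched (11.9 mm, which matches the bar). I'll slide the jaw forward and read the free friction.

Request:
move_arm --pt "0 2 0 0 0 0" --pt "0 5 0 0 0 0" --pt "0 8 0 0 0 0" --pt "0 11 0 0 0 0" --pt "0 14 0 0 0 0" --pt "0 17 0 0 0 0" --pt "0 20 0 0 0 0" --pt "0 23 0 0 0 0"

```text
clock: 14.35
tool_pos: [0.4604, -0.0774, 0.1122]
eef_rot: [-2.213, -2.226, 0.004]
ft_force: [-8.6, -1.1, 11.8]
grip_width: 0.132
gripper_force: 30.0
```

Request:
move_arm --pt "0 3 0 0 0 0" --pt "0 6 0 0 0 0" --pt "0 9 0 0 0 0" --pt "0 12 0 0 0 0" --pt "0 15 0 0 0 0" --pt "0 18 0 0 0 0" --pt "0 21 0 0 0 0" --pt "0 24 0 0 0 0"

```text
clock: 15.15
tool_pos: [0.4842, -0.0773, 0.1122]
eef_rot: [-2.212, -2.226, 0.004]
ft_force: [-9.1, -1.5, 11.9]
grip_width: 0.136
gripper_force: 30.0
```

Request:
move_arm --pt "0 2 0 0 0 0" --pt "0 4 0 0 0 0" --pt "0 6 0 0 0 0" --pt "0 8 0 0 0 0" --pt "0 10 0 0 0 0" --pt "0 12 0 0 0 0" --pt "0 14 0 0 0 0" --pt "0 16 0 0 0 0"

```text
clock: 15.95
tool_pos: [0.5001, -0.0771, 0.1122]
eef_rot: [-2.212, -2.226, 0.004]
ft_force: [-9.6, -2.4, 12.0]
grip_width: 0.135
gripper_force: 30.0
```

Request:
move_arm --pt "0 0.5 0 0 0 0" --pt "0 1 0 0 0 0" --pt "0 1.5 0 0 0 0" --pt "0 2 0 0 0 0" --pt "0 2.5 0 0 0 0" --pt "0 3 0 0 0 0" --pt "0 3.5 0 0 0 0" --pt "0 4 0 0 0 0"

```text
clock: 16.75
tool_pos: [0.5041, -0.0771, 0.1122]
eef_rot: [-2.213, -2.226, 0.004]
ft_force: [-9.2, -1.3, 11.7]
grip_width: 0.133
gripper_force: 30.0
```

From here each call advances at most 2 mm. The pad's spring cannot reach 18 N from slack within that.

Request:
move_arm --pt "0 0.3 0 0 0 0" --pt "0 0.6 0 0 0 0" --pt "0 0.9 0 0 0 0" --pt "0 1.2 0 0 0 0" --pt "0 1.5 0 0 0 0" --pt "0 1.8 0 0 0 0" --pt "0 2 0 0 0 0" --pt "0 2 0 0 0 0"

```text
clock: 17.55
tool_pos: [0.5061, -0.0771, 0.1122]
eef_rot: [-2.213, -2.226, 0.004]
ft_force: [-9.8, -0.5, 11.5]
grip_width: 0.134
gripper_force: 30.0
```

Request:
move_arm --pt "0 0.3 0 0 0 0" --pt "0 0.6 0 0 0 0" --pt "0 0.9 0 0 0 0" --pt "0 1.2 0 0 0 0" --pt "0 1.5 0 0 0 0" --pt "0 1.8 0 0 0 0" --pt "0 2 0 0 0 0" --pt "0 2 0 0 0 0"

```text
clock: 18.35
tool_pos: [0.5082, -0.0771, 0.1122]
eef_rot: [-2.213, -2.226, 0.004]
ft_force: [-8.7, -1.6, 11.5]
grip_width: 0.136
gripper_force: 30.0
```

Request:
move_arm --pt "0 0.3 0 0 0 0" --pt "0 0.6 0 0 0 0" --pt "0 0.9 0 0 0 0" --pt "0 1.2 0 0 0 0" --pt "0 1.5 0 0 0 0" --pt "0 1.8 0 0 0 0" --pt "0 2 0 0 0 0" --pt "0 2 0 0 0 0"

```text
clock: 19.15
tool_pos: [0.51, -0.0771, 0.1122]
eef_rot: [-2.212, -2.226, 0.004]
ft_force: [-9.8, -0.8, 12.0]
grip_width: 0.134
gripper_force: 30.0
```

Request:
move_arm --pt "0 0.3 0 0 0 0" --pt "0 0.6 0 0 0 0" --pt "0 0.9 0 0 0 0" --pt "0 1.2 0 0 0 0" --pt "0 1.5 0 0 0 0" --pt "0 1.8 0 0 0 0" --pt "0 2 0 0 0 0" --pt "0 2 0 0 0 0"

```text
clock: 19.95
tool_pos: [0.512, -0.077, 0.1122]
eef_rot: [-2.212, -2.226, 0.004]
ft_force: [-9.8, -0.6, 12.2]
grip_width: 0.134
gripper_force: 30.0
```

Request:
move_arm --pt "0 0.3 0 0 0 0" --pt "0 0.6 0 0 0 0" --pt "0 0.9 0 0 0 0" --pt "0 1.2 0 0 0 0" --pt "0 1.5 0 0 0 0" --pt "0 1.8 0 0 0 0" --pt "0 2 0 0 0 0" --pt "0 2 0 0 0 0"

```text
clock: 20.75
tool_pos: [0.514, -0.077, 0.1122]
eef_rot: [-2.212, -2.226, 0.004]
ft_force: [-10.6, -1.2, 12.3]
grip_width: 0.139
gripper_force: 30.0
```

Request:
move_arm --pt "0 0.3 0 0 0 0" --pt "0 0.6 0 0 0 0" --pt "0 0.9 0 0 0 0" --pt "0 1.2 0 0 0 0" --pt "0 1.5 0 0 0 0" --pt "0 1.5 0 0 0 0" --pt "0 1.5 0 0 0 0" --pt "0 1.5 0 0 0 0"

```text
clock: 21.55
tool_pos: [0.5146, -0.077, 0.1122]
eef_rot: [-2.211, -2.225, 0.006]
ft_force: [-13.7, -0.8, 15.4]
grip_width: 0.133
gripper_force: 30.0
```

Home contact: the force is rising. I'll press on in small steps.

Request:
move_arm --pt "0 0.2 0 0 0 0" --pt "0 0.4 0 0 0 0" --pt "0 0.6 0 0 0 0" --pt "0 0.6 0 0 0 0" --pt "0 0.6 0 0 0 0" --pt "0 0.6 0 0 0 0" --pt "0 0.6 0 0 0 0" --pt "0 0.6 0 0 0 0"

```text
clock: 22.35
tool_pos: [0.5149, -0.077, 0.1122]
eef_rot: [-2.211, -2.225, 0.007]
ft_force: [-15.5, -1.4, 16.6]
grip_width: 0.136
gripper_force: 30.0
```

Request:
move_arm --pt "0 0.2 0 0 0 0" --pt "0 0.4 0 0 0 0" --pt "0 0.6 0 0 0 0" --pt "0 0.8 0 0 0 0" --pt "0 0.8 0 0 0 0" --pt "0 0.8 0 0 0 0" --pt "0 0.8 0 0 0 0" --pt "0 0.8 0 0 0 0"

```text
clock: 23.15
tool_pos: [0.5152, -0.077, 0.1122]
eef_rot: [-2.21, -2.224, 0.008]
ft_force: [-15.7, -2.3, 18.3]
grip_width: 0.131
gripper_force: 30.1
```

```bash
python3 -c "
from h import *
f=[]
for i in range(4): a=read_camera('scene'); f.append(state()['ft_force'])
print(np.round(f,1).tolist(),state()['tool_pos'])
cv2.imwrite('pics/c6.png',cv2.resize(a[110:230,160:280],None,fx=5,fy=5,interpolation=cv2.INTER_CUBIC)[:,:,::-1])"
```

```text
[[-16.0, -1.6, 18.2], [-16.3, -1.4, 19.1], [-16.1, -2.3, 18.5], [-17.0, -1.5, 18.4]] [ 0.51516828 -0.07701781  0.11216982]
```

View pics/c6.png

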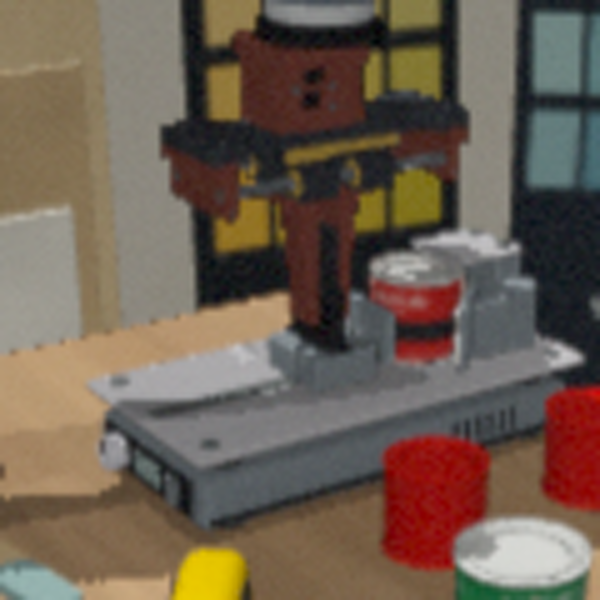

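The tin sits upright in the V at crop (415,310), with its lid's far side under the lip, and the pad bears on it. The pad force is about 7 N, so I'll add a little.

Request:
move_arm --pt "0 0.2 0 0 0 0" --pt "0 0.4 0 0 0 0" --pt "0 0.5 0 0 0 0" --pt "0 0.5 0 0 0 0" --pt "0 0.5 0 0 0 0" --pt "0 0.5 0 0 0 0" --pt "0 0.5 0 0 0 0" --pt "0 0.5 0 0 0 0"

```text
clock: 24.15
tool_pos: [0.5154, -0.077, 0.1122]
eef_rot: [-2.21, -2.224, 0.009]
ft_force: [-17.3, -1.7, 19.9]
grip_width: 0.136
gripper_force: 30.1
```

The clamp force is about 8 N. I'll ease the arm's push off slightly, then release.

Request:
move_arm --pt "0 -0.3 0 0 0 0" --pt "0 -0.6 0 0 0 0" --pt "0 -0.9 0 0 0 0" --pt "0 -1.2 0 0 0 0" --pt "0 -1.2 0 0 0 0" --pt "0 -1.2 0 0 0 0" --pt "0 -1.2 0 0 0 0" --pt "0 -1.2 0 0 0 0"

```text
clock: 24.95
tool_pos: [0.5153, -0.077, 0.1122]
eef_rot: [-2.211, -2.225, 0.006]
ft_force: [-12.9, -1.9, 15.4]
grip_width: 0.138
gripper_force: 30.0
```

Request:
move_arm --pt "0 -0.4 0 0 0 0" --pt "0 -0.8 0 0 0 0" --pt "0 -1 0 0 0 0" --pt "0 -1 0 0 0 0" --pt "0 -1 0 0 0 0" --pt "0 -1 0 0 0 0" --pt "0 -1 0 0 0 0" --pt "0 -1 0 0 0 0"

```text
clock: 25.75
tool_pos: [0.5153, -0.077, 0.1122]
eef_rot: [-2.212, -2.226, 0.004]
ft_force: [-9.2, -1.3, 12.2]
grip_width: 0.132
gripper_force: 30.0
```

Request:
move_arm --pt "0 0 0 0 0 0" --pt "0 0 0 0 0 0" --pt "0 0 0 0 0 0" --pt "0 0 0 0 0 0" --pt "0 0 0 0 0 0" --pt "0 0 0 0 0 0" --pt "0 0 0 0 0 0" --pt "0 0 0 0 0 0" --claw 24

```text
clock: 26.55
tool_pos: [0.5173, -0.0771, 0.1121]
eef_rot: [2.215, 2.228, 0.0]
ft_force: [0.9, 0.0, -0.8]
grip_width: 0.241
gripper_force: 0.0
```

Request:
move_arm --pt "0 -1 0 0 0 0" --pt "0 -1 -4 0 0 0" --pt "0 -1 -12 0 0 0" --pt "0 -1 -24 0 0 0" --pt "0 -1 -40 0 0 0" --pt "0 -20 -60 0 0 0" --pt "0 -50 -80 0 0 0" --pt "0 -80 -90 0 0 0"

```text
clock: 27.35
tool_pos: [0.4375, -0.0778, 0.2044]
eef_rot: [2.213, 2.226, 0.003]
ft_force: [0.5, 0.1, 0.5]
grip_width: 0.241
gripper_force: 0.0
```

Request:
move_arm --pt "-20 -15 0 0 0 0" --pt "-55 -30 0 0 0 0" --pt "-95 -40 0 0 0 0" --pt "-135 -40 0 0 0 0" --pt "-175 -40 0 0 0 0" --pt "-210 -40 0 0 0 0" --pt "-230 -40 0 0 0 0" --pt "-230 -40 0 0 0 0"

```text
clock: 28.15
tool_pos: [0.399, -0.3104, 0.2032]
eef_rot: [2.216, 2.223, 0.0]
ft_force: [-0.8, 0.7, 0.3]
grip_width: 0.242
gripper_force: 0.0
```

```bash
python3 go.py; python3 -c "
from h import *
a=read_camera('scene');b=read_camera('top')
cv2.imwrite('pics/c7.png',cv2.resize(np.hstack([a[130:230,160:290],b[115:245,150:280][:100]]),None,fx=3,fy=3,interpolation=cv2.INTER_CUBIC)[:,:,::-1])
k=(b.max(2)<45).astype(np.uint8);k[:,:178]=0;k[:,208:]=0;k[:165]=0;k[215:]=0
n,l,st,ce=cv2.connectedComponentsWithStats(k);j=1+np.argmax(st[1:,4]);print(st[j],ray('top',*ce[j],.115))
for l in('tin_small_mid','tin_large','pot','pocket_tape'): print(l,[(np.round(r['rect']).tolist(),round(r['conf'],2)) for r in find_in(l,'top')])"
```

```text
tool [ 0.399  -0.3104  0.2032] clock 28.15 yaw_x 90.19 z [ 0.002 -0.002 -1.   ] ft [-0.81  0.68  0.34]
[180 181  21   6  76] [ 0.50960175 -0.0813946   0.115     ]
tin_small_mid [([175.0, 148.0, 31.0, 20.0], 0.72), ([234.0, 176.0, 23.0, 26.0], 0.69), ([230.0, 137.0, 17.0, 21.0], 0.62)]
tin_large []
pot [([321.0, 173.0, 20.0, 22.0], 0.69)]
pocket_tape [([257.0, 242.0, 17.0, 11.0], 0.44)]
```

View pics/c7.png

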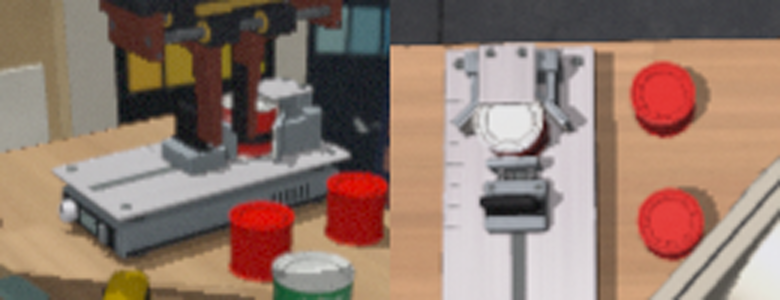

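The top view shows the tin centred in the V under the lip at crop (510,125), with the pad against it. The grip's centroid reads 3 mm short, so I'll check the jaw's travel with a finer edge measure.

```bash
python3 -c "
from h import *
o=cv2.imread('pics/t0.png').mean(2);n=cv2.cvtColor(read_camera('top'),cv2.COLOR_RGB2BGR).mean(2)
for im,r0,r1 in((o,188,222),(n,160,195)):
    p=im[r0:r1,184:200].mean(1);print(dict(zip(range(r0,r1),p.round(0).astype(int).tolist())))
for x in(.4388,.5153,.512): print(x,[round(proj('top',[x+e,-.078,z])[1],2) for e,z in((.006,.118),(-.006,.118),(-.006,.081),(-.02,.081),(.045,.094))])
"
```

```text
{188: 189, 189: 189, 190: 190, 191: 190, 192: 190, 193: 191, 194: 164, 195: 172, 196: 174, 197: 167, 198: 118, 199: 110, 200: 122, 201: 119, 202: 105, 203: 144, 204: 169, 205: 170, 206: 169, 207: 153, 208: 126, 209: 77, 210: 36, 211: 45, 212: 42, 213: 30, 214: 37, 215: 93, 216: 160, 217: 179, 218: 180, 219: 168, 220: 137, 221: 179}
{160: 212, 161: 198, 162: 187, 163: 180, 164: 161, 165: 117, 166: 81, 167: 151, 168: 164, 169: 151, 170: 104, 171: 78, 172: 96, 173: 110, 174: 103, 175: 144, 176: 159, 177: 155, 178: 160, 179: 116, 180: 56, 181: 46, 182: 43, 183: 32, 184: 23, 185: 22, 186: 43, 187: 142, 188: 167, 189: 167, 190: 164, 191: 119, 192: 112, 193: 167, 194: 184}
0.4388 [np.float64(208.85), np.float64(213.56), np.float64(214.75), np.float64(220.06), np.float64(194.93)]
0.5153 [np.float64(179.23), np.float64(183.83), np.float64(186.13), np.float64(191.32), np.float64(166.4)]
0.512 [np.float64(180.49), np.float64(185.1), np.float64(187.35), np.float64(192.54), np.float64(167.61)]
```

The grip and carriage edges moved 28.5 to 29.2 px, and 76.5 mm of travel predicts 28.6 to 29.6 px. So the jaw stayed where it was left. I'll hand in.

```bash
python3 -c "
from bench import *
print(finish_job())"
```

```text
the job is handed in; nothing more can be done
None
```

I handed the job in at about 28 s of the 51 s allowed (no verdict came back): the smaller tin stands upright, home in the V under the lip, and the jaw clamps it with about 8 N, estimated from the wrist force; the gripper is clear and, as far as the last pictures show, nothing else on the bench moved.

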